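# Gauge the bore of a microscope ring-light collar

## Task

The ring-light collar that sits on the tapered bore gauge has been read: lift it off and lay it flat in the amber jar lid. Then, from the three look-alike collars lying on the table, take the one with the widest bore, slide it down the taper until it stops and sits level, and set the sliding pointer level with its lower face so that I can read its size. Leave the other two collars and the roll of tape where they are.

Things in the scene. Friction and masses are not known exactly. Their poses are not given: they have to be found in the camera images.
- gauge: Bore gauge, fixed, at another place and yaw each time. Origin: on the axis of its upright taper, at table level, z up. Grey base plate, 94 mm along x and y = -50 to +136 mm, top 14 mm high. The pointer's post (sleeve 18 mm thick) stands 105 mm from the taper's axis along the gauge's +y
- taper_tip (a point): Top of the round nose of the gauge's polished steel taper, on its axis, 94 mm above the table. The taper is 58 mm across at 20 mm height and narrows evenly to 34 mm at 80 mm (1 mm less for every 2.5 mm up), then the nose; dark engraved rings every 7.5 mm of height. A bore stops where the taper is as wide as itself
- pointer (a joint): Height setting of the pointer, m: a black knob on a steel sleeve that slides straight up and down the gauge's post and stays where it is left (about 2.5 N of friction). The pointer's blade is 22 mm above the table at 0 and rises 1:1 to 92 mm at 0.070
- pointer_tip (a point): Tip of the pointer's flat blade, 39 mm from the taper's axis toward the post (so 7 mm clear of a seated collar), in the middle of the blade's thickness (2 mm); it is the height that the pointer reads
- pointer_knob (a point): Middle of the pointer's knob, upright cylinder 24 mm across and 22 mm tall (11 mm above and below this point), 63 mm above the blade; pinch it from above to slide the pointer
- collar_read: The collar that starts on the taper, already read: bore 46 mm, lower face about 49 mm above the table. Outside like the others: tube 60 mm across, 30 mm tall, with a lip 63 mm across and 5 mm high at the bottom, black, 50 to 100 g. Origin: centre of the lower (lip) face, z up
- collar_wide: The collar to gauge: widest bore, 52 mm (wall 4 mm); it stops on the taper with its lower face about 35 mm above the table. Outside like the others: tube 60 mm across, 30 mm tall, with a lip 63 mm across and 5 mm high at the bottom, black, 50 to 100 g. Origin: centre of the lower (lip) face, z up
- collar_mid: Collar of 46 mm bore (wall 7 mm) on the table, to be left alone. Outside like the others: tube 60 mm across, 30 mm tall, with a lip 63 mm across and 5 mm high at the bottom, black, 50 to 100 g. Origin: centre of the lower (lip) face, z up
- collar_narrow: Collar of 40 mm bore (wall 10 mm) on the table, to be left alone. Outside like the others: tube 60 mm across, 30 mm tall, with a lip 63 mm across and 5 mm high at the bottom, black, 50 to 100 g. Origin: centre of the lower (lip) face, z up
- amber_lid: Shallow amber jar lid lying open side up, fixed, 105 mm across, 19 mm high, about 88 mm clear inside, floor 2 mm thick. Origin: centre of its underside
- beaker: Small clear beaker, 65 mm across and 65 mm tall, standing among the collars; fixed. Origin: centre of its underside
- tape: Roll of brown tape lying flat, 93 mm across, 48 mm tall; loose, to be left alone. Origin: centre of its underside
- dropper: Brown dropper bottle, 29 mm across, 96 mm tall, upright behind the gauge; fixed. Origin: centre of its underside
- magnifier: Hand lens lying flat, 170 mm long along its y (glass 71 mm across at the +y end), 11 mm tall; fixed. Origin: its middle, underside
- tweezers: Steel tweezers lying on the table among the collars, 123 mm long along y, 16 mm wide, 8 mm tall; fixed. Origin: middle, underside
- rubber_eraser: Pencil eraser, 42 mm long along y, 20 mm wide, 13 mm tall; fixed. Origin: middle, underside
Not all that is in view belongs to the job. What is shaped like the collar_read but red is not meant. What is shaped like the amber_lid but blue is not meant.

How it is judged:
By the outcome, as a careful person would: the job done as asked, in the order asked, and still so for the second after the job is handed in, with the robot touching nothing.
It also fails if it takes over 61 s, if anything falls off the work surface, if the arm or the gripper's body presses on something with over 40 N, if the wrist force passes 120 N, or if a joint passes its speed limit or range.

## Robot

A 7-joint arm with a two-finger parallel gripper is mounted at the origin on a cart in front of the work surface, level with it; the furniture and walls round the work are solid. World frame = base frame: x ahead of the robot, y to its left, z up, the work surface at z = 0. Lengths are in m, angles in degrees, forces in N, time in s.
With the tool pointing down it reaches from about 0.425 to 0.95 m from the base axis. Payload 4.7 kg.
Tool frame: the origin (TCP) lies midway between the tips of the shut fingers; the grasp point (between the pads) lies r.grasp_offset behind it (r.grasp_offset is the distance from the TCP to the grasp point, in m); z points along the fingers, y is the line along which they close (so a half turn about z gives the same grasp; the last joint's range is limited). The gripper opens to 87 mm and grips with 3 to 60 N. Pads are 19 mm wide; open, the fingers measure 117 mm over their backs; the gripper's body (75 mm by 190 mm) begins 51 mm behind the grasp point.
Start: joints at [63.489, 26.849, -2.785, 87.806, 1.381, 65.374, -4.715], TCP at [0.284, -0.612, 0.223] pointing down, gripper open.
Joint ranges: [-148.3, 148.3], [-19.14, 114.17], [-79.39, 73.82], [5.75, 140.21], [-59.74, 239.74], [12.07, 113.84], [-152.46, 152.46]. Speed limits (degrees/s): [147.25, 147.25, 180, 180, 180, 180, 180].

## Interface

Orientations are given as [roll, pitch, yaw] about the fixed x, y, z axes, in that order (R = Rz(yaw) Ry(pitch) Rx(roll)).
In Python, from cell import r gives the robot as it stands.
- The arm moves only by the tool drive_tool, never from a script. Its argument "motion" is a list of rows, each a list of 3 entries, a list of its own where there are three numbers: the closure, from 0 (fully open) to 1 (shut), then the shift along the tool's x, y, z in mm, then the turn about the tool's z in degrees. In form: [[jaw, [tx, ty, tz], twist], ...]. A call has 1 to 5 rows; each row shifts and turns the commanded pose from where the row before left it, along the tool's axes as they then stand; what a row does not reach is not made up. A row lasts 1/10 s, in which the tool goes at most 50 mm and 8.59 degrees, less where a joint would pass 70% of its speed; a pose out of reach is approached as far as the arm can. A call with a gripper value outside its range is refused whole. The fingers move at their own pace and stop on an object; "force" is the grip in N (left out, the last holds). Time passes only in rows, so rows that do not move let the fingers close. It gives the time, the measured TCP pose, the force, the opening and the grip force at its end, in the units of the state.
- r.read_state(): the state, without advancing time (a new reading comes with each control period).
- r.grab_frame(name): name is "scene" or "top"; returns a dict with "frame" (480x640x3 uint8, red, green, blue), "fov_y" (degrees; the focal length in pixels is half the picture's height over the tangent of half this angle, whatever the lens; pixels are square), "cx", "cy" (the principal point, pixels), "dist_coeffs" ([k1, k2, p1, p2, k3] as OpenCV has them; the pictures are not rectified), "R" (3x3) and "t" (3): a world point X has camera coordinates R X + t. Camera axes: x right, y down, z forward; pixel columns grow to the right and rows downward; lengths in m; the calibration is good to about 2 mm. A picture is of the moment at which its call begins. There is no depth.
- r.finish_job(): hands the job in; it is judged then, once.
The state is a dict: "t": time; "joints": joint angles; "qvel": joint speeds; "effort": joint torques, N m; "tool_pos": TCP position; "ee_rot": TCP orientation; "force": force on the tool from outside, world axes, zero at the start; "wrist_torque": the same for the moment, N m; "opening": finger opening in m; "grasp_force": force on a finger pad.
Only numpy, scipy, OpenCV 4.12 (cv2) and the standard library are available. Lean on these libraries where they do the work, as an engineer would, in place of code of your own. Each camera call takes 0.05 s, during which the arm holds its last target. There are 200 camera calls.

## Working session

There is one attempt and no reset: what is moved stays moved. The work goes in short steps, Python scripts to look and compute and a tool call to move; the robot and the scene stay as the last step left them, time stands still between calls to the robot, and variables do not carry over. Pictures are saved under pics/ and viewed, at most 10 in all, crops included, and the job is handed in when it is done.

Besides the shell and the picture viewer there is one more tool, called as a command line: name --argument value ..., lists and objects as JSON in quotes. drive_tool: Moves the arm, as the interface text tells. Its arguments: {"type":"object","properties":{"motion":{"type":"array"},"force":{"type":"number"}},"required":["motion"]}

```bash
mkdir -p pics; cat > h.py <<'E'
import numpy as np, cv2
from cell import r
def grab(n):
    f=r.grab_frame(n); f['frame']=np.array(f['frame']); 
    fl=240/np.tan(np.radians(f['fov_y']/2)); f['K']=np.array([[fl,0,f['cx']],[0,fl,f['cy']],[0,0,1.]])
    f['D']=np.array(f['dist_coeffs'],float); f['R']=np.array(f['R']); f['t']=np.array(f['t']); return f
def save(f,n): cv2.imwrite('pics/'+n,f['frame'][:,:,::-1])
def rays(f,uv):
    p=cv2.undistortPoints(np.array(uv,float).reshape(-1,1,2),f['K'],f['D']).reshape(-1,2)
    d=np.c_[p,np.ones(len(p))]@f['R']; return -f['R'].T@f['t'],d
def onz(f,uv,z):
    c,d=rays(f,uv); return c+d*((z-c[2])/d[:,2])[:,None]
def proj(f,X):
    return cv2.projectPoints(np.array(X,float).reshape(-1,1,3),cv2.Rodrigues(f['R'])[0],f['t'],f['K'],f['D'])[0].reshape(-1,2)
E
python3 - <<'E'
from h import *
for n in('scene','top'):
    f=grab(n); save(f,n+'0.png'); print(n,f['fov_y'],-f['R'].T@f['t'],f['R'].round(3).tolist(),f['D'])
s=r.read_state(); print(s, r.grasp_offset)
E
```

```text
scene 54.95726673017415 [-0.4571886  -0.66235293  0.79453673] [[0.632, -0.775, 0.013], [-0.36, -0.308, -0.881], [0.686, 0.552, -0.474]] [0.04217835 0.         0.         0.         0.        ]
top 43.951507603021255 [0.22844895 0.1495234  1.84623788] [[-0.024, -1.0, 0.002], [-0.983, 0.023, -0.181], [0.181, -0.006, -0.983]] [-0.0460608  0.         0.         0.         0.       ]
{'t': 0.1, 'joints': array([63.48725158, 26.89157324, -2.7864594 , 87.86723711,  1.3807713 ,
       65.37313151, -4.71558851]), 'qvel': array([ 0.03396828, -0.05626525, -0.06734852, -0.18316551,  0.0207762 ,
        0.0429358 , -0.03245787]), 'effort': array([ 2.94710444e-04, -5.09169209e+01, -8.13006330e-02, -2.36826324e+01,
       -6.14636089e-02,  3.45150183e-02,  6.52451558e-05]), 'tool_pos': array([ 0.28354836, -0.6119691 ,  0.22161491]), 'ee_rot': array([-1.79901631e+02,  2.33215758e-03,  2.48603324e+01]), 'force': array([0.79355078, 0.38485237, 0.52890878]), 'wrist_torque': array([ 0.0116669 ,  0.0250553 , -0.01492699]), 'grasp_force': 0.0, 'opening': 0.08679077367021404} 0.0187
```

View pics/scene0.png

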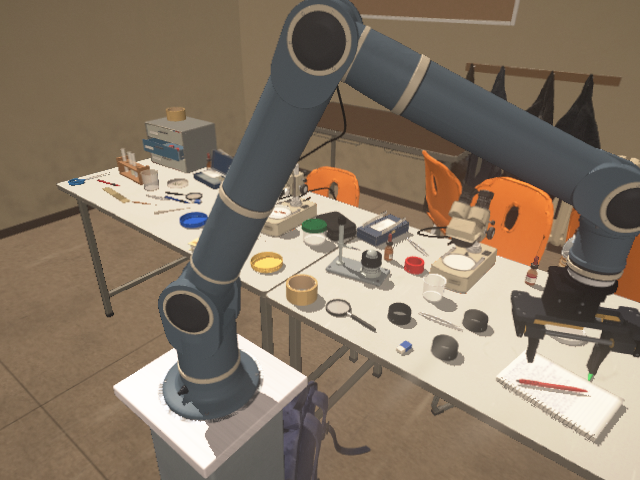

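View pics/top0.png

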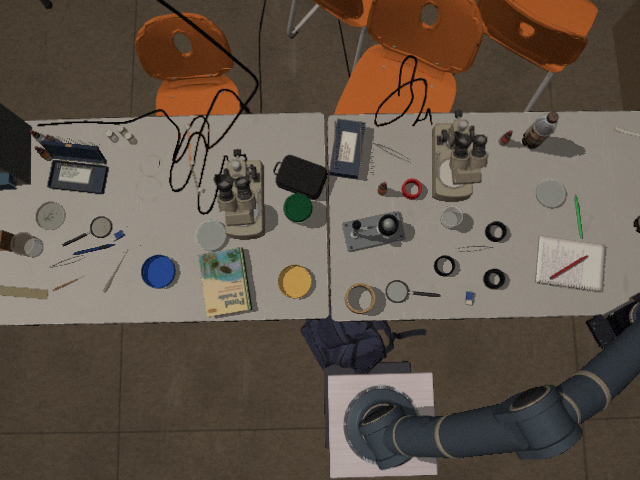

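The top view shows table collars at (445,265), (496,231) and (494,278). The collar on the gauge is at (388,226), the red decoy at (412,188), the amber lid at (295,281), the blue lid at (158,271) and the tape at (360,298). I'll measure the bores and check them in a close crop.

```bash
cat > m.py <<'E'
from h import *
f=grab('top'); im=f['frame']; g=im.max(2).astype(int)
hsv=cv2.cvtColor(im,cv2.COLOR_RGB2HSV)
cr=im[170:312,330:525]; cv2.imwrite('pics/crop1.png',cv2.resize(cr[:,:,::-1],None,fx=4,fy=4,interpolation=cv2.INTER_CUBIC))
for (u,v) in [(445,265),(496,231),(494,278)]:
    m=np.zeros(g.shape,np.uint8); m[v-16:v+17,u-16:u+17]=(g[v-16:v+17,u-16:u+17]<85)
    cs,h=cv2.findContours(m,cv2.RETR_CCOMP,cv2.CHAIN_APPROX_NONE)
    o=max(range(len(cs)),key=lambda i:cv2.contourArea(cs[i]))
    e=cv2.minEnclosingCircle(cs[o]); M=cv2.moments(cs[o]); c=(M['m10']/M['m00'],M['m01']/M['m00'])
    ins=[cv2.contourArea(cs[i]) for i in range(len(cs)) if h[0][i][3]==o]
    # bright pixels in the bore
    print((u,v),'out',e,'cent',c,'z.015',onz(f,[c],.015).round(4),'area',cv2.contourArea(cs[o]),'holes',ins)
def blob(mask,name,z):
    n,l,s,c=cv2.connectedComponentsWithStats(mask.astype(np.uint8))
    for i in np.argsort(-s[1:,4])[:3]+1: print(name,s[i],c[i].round(1),onz(f,[c[i]],z).round(3))
H,S,V=cv2.split(hsv)
a=np.zeros_like(g,bool);a[255:310,270:322]=1
blob(a&(H>12)&(H<28)&(S>130)&(V>80),'lid',.010)
fs=grab('scene'); cs=fs['frame'][235:375,320:500]; cv2.imwrite('pics/crop2.png',cv2.resize(cs[:,:,::-1],None,fx=4,fy=4,interpolation=cv2.INTER_CUBIC))
E
python3 m.py
```

```text
(445, 265) out ((445.3786315917969, 265.291259765625), 11.845187187194824) cent (444.34664694280076, 265.4181459566075) z.015 [[ 0.4692 -0.2107  0.015 ]] area 338.0 holes [180.0, 2.0]
(496, 231) out ((496.9375, 232.0), 12.10398006439209) cent (496.5965391621129, 231.61748633879782) z.015 [[ 0.5724 -0.3822  0.015 ]] area 366.0 holes [7.5, 4.0, 4.0, 2.0, 90.0, 2.0, 2.0]
(494, 278) out ((495.6000061035156, 280.0), 12.75783634185791) cent (495.13378076062634, 278.8089485458613) z.015 [[ 0.4235 -0.3667  0.015 ]] area 372.5 holes [2.0, 5.5, 2.0, 7.0, 85.5]
lid [279 265  32  33 843] [294.4 281.3] [[0.431 0.256 0.01 ]]
```

View pics/crop1.png

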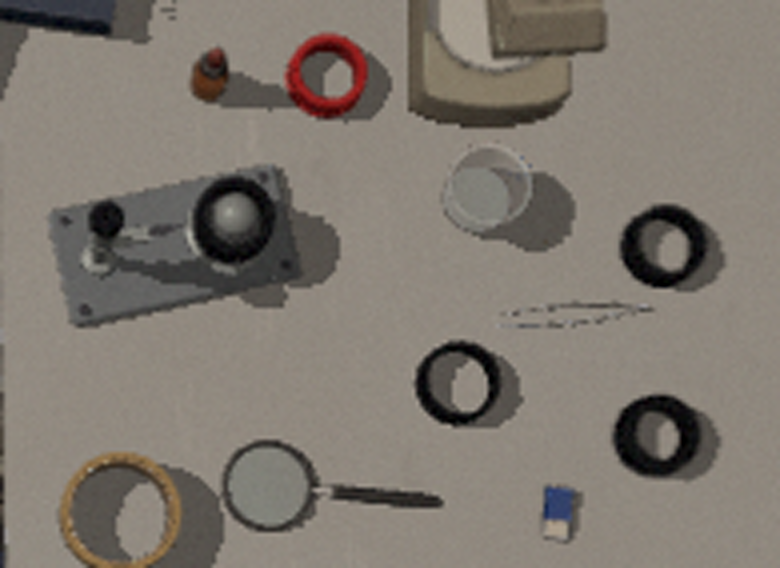

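View pics/crop2.png

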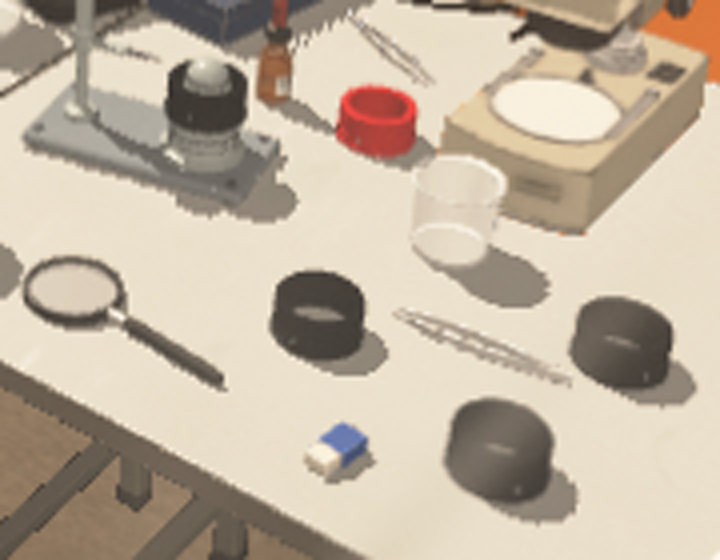

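Crop1 shows the thin-walled, widest collar at pixel (445,265), with hole area 180 against about 90 for the other two. The gauge's nose is at about (388.7,223.7), the pointer knob at about (356.5,224.5), and the red ring is a decoy. Next I'll work out the gauge pose and the knob height.

```bash
python3 - <<'E'
from h import *
f=grab('top'); fs=grab('scene')
C=lambda a:[(330-.375+x/4,170-.375+y/4) for x,y in a]
cor=onz(f,C([(52,213),(283,166),(300,275),(75,326)]),.014); print(cor.round(4))
print('sides',np.linalg.norm(np.diff(np.r_[cor,cor[:1]],axis=0),axis=1).round(4))
yv=((cor[0]+cor[3])-(cor[1]+cor[2]))[:2]; yv/=np.linalg.norm(yv); print('ydir',yv,'yaw',np.degrees(np.arctan2(-yv[0],yv[1])))
o=cor.mean(0)[:2]-.043*yv; post=o+.105*yv; print('origin',o,'post',post)
print('nose',onz(f,C([(235,213)]),.090),'rim',onz(f,C([(234,219)]),.079))
# scene nose and collar
Cs=lambda a:[(320-.375+x/4,235-.375+y/4) for x,y in a]
def tri(a,b):
    c1,d1=rays(f,[a]);c2,d2=rays(fs,[b]);d1=d1[0]/np.linalg.norm(d1);d2=d2[0]/np.linalg.norm(d2)
    s=np.linalg.lstsq(np.c_[d1,-d2],c2-c1,rcond=None)[0];p=c1+s[0]*d1;q=c2+s[1]*d2;return (p+q)/2,np.linalg.norm(p-q)
print('tri nose',tri(C([(235,211)])[0],Cs([(210,62)])[0]))
for z in(.09,.11,.13,.15): print(z,'knob top ray',onz(f,C([(106,218)]),z).round(4),'scene px of post',proj(fs,[[*post,z]]).round(1))
c=fs['frame'][195:290,310:410]; cv2.imwrite('pics/crop3.png',cv2.resize(c[:,:,::-1],None,fx=6,fy=6,interpolation=cv2.INTER_CUBIC))
E
```

```text
[[ 0.6118  0.1021  0.014 ]
 [ 0.6456 -0.0815  0.014 ]
 [ 0.5577 -0.0909  0.014 ]
 [ 0.5214  0.0865  0.014 ]]
sides [0.1867 0.0883 0.1812 0.0917]
ydir [-0.19050491  0.98168624] yaw 10.982251862517073
origin [ 0.59232234 -0.03818134] post [0.57231932 0.06489571]
nose [[ 0.59273972 -0.03404736  0.09      ]] rim [[ 0.59039043 -0.03424665  0.079     ]]
tri nose (array([ 0.5957119 , -0.03635177,  0.09289414]), np.float64(0.006374118283746143))
0.09 knob top ray [[0.5911 0.0634 0.09  ]] scene px of post [[339.6 243.4]]
0.11 knob top ray [[0.587  0.0644 0.11  ]] scene px of post [[339.8 237.7]]
0.13 knob top ray [[0.5829 0.0654 0.13  ]] scene px of post [[340.1 232. ]]
0.15 knob top ray [[0.5787 0.0664 0.15  ]] scene px of post [[340.3 226.3]]
```

View pics/crop3.png

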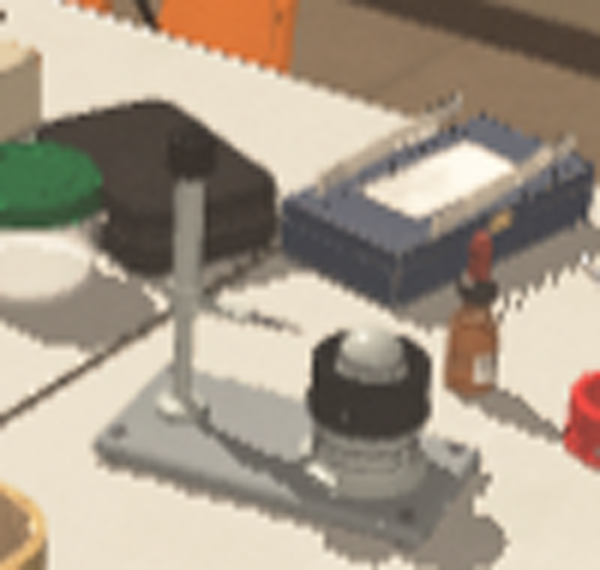

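Crop3 shows the knob, black, at about scene pixel (342,220), so the pointer is near its top (knob z about 0.155). The gauge is at about (0.592,-0.036) with yaw about 11°. I'll grip along the gauge's x axis, clear of the blade and post.

```bash
cat > plan.py <<'E'
import sys, numpy as np
from cell import r
from scipy.spatial.transform import Rotation as Ro
def plan(x,y,z,yaw,n,start=None):
    s=r.read_state(); p=np.array(s['tool_pos']); y0=s['ee_rot'][2]
    if start is not None: p,y0=np.array(start[:3]),start[3]
    dy=(yaw-y0+180)%360-180; d=(np.array([x,y,z])-p)/n*1000; tw=round(-dy/n,1); out=[]
    for k in range(n):
        R=Ro.from_euler('xyz',[180,0,y0-k*tw],degrees=True); out.append([R.inv().apply(d).round().astype(int).tolist(),tw])
    print('from',p.round(4),round(y0,2)); print(out)
if __name__=='__main__': plan(*map(float,sys.argv[1:5]),int(sys.argv[5]))
E
python3 plan.py .592 -.036 .20 101 15
```

```text
from [ 0.2837 -0.6123  0.2222] 24.85
[[[35, -26, 1], np.float64(-5.1)], [[37, -23, 1], np.float64(-5.1)], [[39, -20, 1], np.float64(-5.1)], [[40, -16, 1], np.float64(-5.1)], [[42, -12, 1], np.float64(-5.1)], [[43, -9, 1], np.float64(-5.1)], [[43, -5, 1], np.float64(-5.1)], [[44, -1, 1], np.float64(-5.1)], [[43, 3, 1], np.float64(-5.1)], [[43, 7, 1], np.float64(-5.1)], [[42, 11, 1], np.float64(-5.1)], [[41, 14, 1], np.float64(-5.1)], [[40, 18, 1], np.float64(-5.1)], [[38, 21, 1], np.float64(-5.1)], [[36, 25, 1], np.float64(-5.1)]]
```

drive_tool --motion '[[0,[35,-26,1],-5],[0,[37,-23,1],-5],[0,[39,-20,1],-5],[0,[40,-16,1],-5],[0,[42,-12,1],-5]]'

```text
t: 0.8
tool_pos: [0.388, -0.4195, 0.2177]
ee_rot: [180.0, 0.0, 50.0]
force: [0.6, 0.9, 0.4]
opening: 0.0869
grasp_force: 0.0
```

drive_tool --motion '[[0,[43,-9,1],-5],[0,[43,-5,1],-5],[0,[44,-1,1],-5],[0,[43,3,1],-5],[0,[43,7,1],-5]]'

```text
t: 1.3
tool_pos: [0.4932, -0.2287, 0.2128]
ee_rot: [180.0, 0.0, 75.0]
force: [0.4, -0.5, -0.5]
opening: 0.0872
grasp_force: 0.0
```

drive_tool --motion '[[0,[42,11,1],-5],[0,[41,14,1],-5],[0,[40,18,1],-5],[0,[20,10,1],-5],[0,[0,0,0],0]]'

```text
t: 1.8
tool_pos: [0.5681, -0.0916, 0.2087]
ee_rot: [179.9, -0.1, 95.3]
force: [-0.4, 1.4, -0.6]
opening: 0.0868
grasp_force: 0.0
```

```bash
python3 plan.py .592 -.036 .20 101 2; python3 - <<'E'
from h import *
f=grab('scene'); c=f['frame'][180:290,305:435]; cv2.imwrite('pics/c4.png',cv2.resize(c[:,:,::-1],None,fx=5,fy=5,interpolation=cv2.INTER_CUBIC))
E
```

```text
from [ 0.5681 -0.0916  0.2087] 95.31
[[[27, 14, 4], np.float64(-2.8)], [[26, 16, 4], np.float64(-2.8)]]
```

drive_tool --motion '[[0,[27,14,4],-3],[0,[26,16,4],-2.7],[0,[0,0,35],0],[0,[0,0,35],0],[0,[0,0,0],0]]'

```text
t: 2.35
tool_pos: [0.5867, -0.0429, 0.1261]
ee_rot: [-179.4, -0.0, 100.4]
force: [-0.2, -0.1, -0.3]
opening: 0.087
grasp_force: 0.0
```

```bash
python3 plan.py .592 -.036 .066 101 2; python3 - <<'E'
from h import *
f=grab('scene'); c=f['frame'][180:290,305:435]; c=cv2.resize(c[:,:,::-1],None,fx=5,fy=5,interpolation=cv2.INTER_CUBIC)
cv2.imwrite('pics/c5.png',c)
E
```

```text
from [ 0.5867 -0.0429  0.1261] 100.38
[[[3, 3, 30], np.float64(-0.3)], [[3, 3, 30], np.float64(-0.3)]]
```

View pics/c5.png

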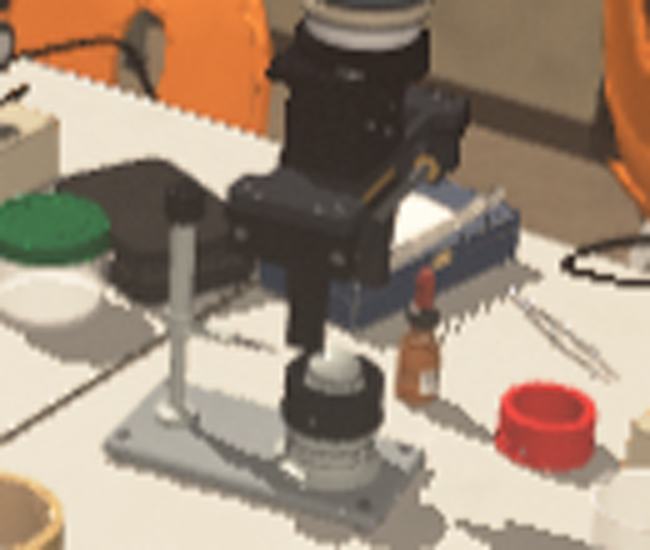

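The picture shows the open gripper above the collar, with its fingers on either side of the nose and the post clear of the gripper body. I'll descend, stopping with the tips about 17 mm above the collar's lower face.

drive_tool --motion '[[0,[3,3,20],-0.6],[0,[3,3,20],0],[0,[0,0,20],0],[0,[0,0,0],0]]' --force 15

```text
t: 2.8
tool_pos: [0.595, -0.0348, 0.0703]
ee_rot: [-179.9, 0.0, 101.0]
force: [-0.6, 0.1, -0.0]
opening: 0.087
grasp_force: 0.0
```

drive_tool --motion '[[0.2,[0,0,0],0],[0.25,[0,0,0],0],[0.28,[0,0,0],0]]'

```text
t: 3.1
tool_pos: [0.5966, -0.0337, 0.0722]
ee_rot: [179.8, 0.1, 101.1]
force: [1.0, -0.0, -0.1]
opening: 0.0705
grasp_force: 0.0
```

drive_tool --motion '[[0.4,[0,0,5],0],[0.4,[0,0,0],0],[0.4,[0,0,0],0],[0.4,[0,0,0],0]]' --force 15

```text
t: 3.5
tool_pos: [0.598, -0.0331, 0.0666]
ee_rot: [179.7, 0.0, 101.2]
force: [6.2, 0.4, 1.7]
opening: 0.0597
grasp_force: 14.9
```

drive_tool --motion '[[0.45,[0,0,-5],0],[0.45,[0,0,-15],0],[0.45,[0,0,-25],0],[0.45,[0,0,-30],0],[0.45,[0,0,-35],0]]' --force 20

```text
t: 4.0
tool_pos: [0.5928, -0.0336, 0.175]
ee_rot: [-179.6, -0.1, 101.2]
force: [1.2, 0.0, -1.1]
opening: 0.0597
grasp_force: 19.8
```

drive_tool --motion '[[0.45,[0,0,-30],0],[0.45,[0,0,-30],0],[0.45,[0,0,0],0]]'

```text
t: 4.3
tool_pos: [0.5964, -0.033, 0.2396]
ee_rot: [179.7, 0.1, 101.1]
force: [0.7, 0.8, -1.2]
opening: 0.0595
grasp_force: 19.8
```

```bash
python3 plan.py .431 .256 .23 101 8;python3 plan.py .431 .256 .23 131 8
```

```text
from [ 0.5964 -0.033   0.2396] 101.15
[[[39, -13, 1], np.float64(0.0)], [[39, -13, 1], np.float64(0.0)], [[39, -13, 1], np.float64(0.0)], [[39, -13, 1], np.float64(0.0)], [[39, -13, 1], np.float64(0.0)], [[39, -13, 1], np.float64(0.0)], [[39, -13, 1], np.float64(0.0)], [[39, -13, 1], np.float64(0.0)]]
from [ 0.5964 -0.033   0.2396] 101.15
[[[39, -13, 1], np.float64(-3.7)], [[40, -11, 1], np.float64(-3.7)], [[41, -8, 1], np.float64(-3.7)], [[41, -5, 1], np.float64(-3.7)], [[42, -3, 1], np.float64(-3.7)], [[42, 0, 1], np.float64(-3.7)], [[42, 3, 1], np.float64(-3.7)], [[41, 5, 1], np.float64(-3.7)]]
```

drive_tool --motion '[[0.45,[39,-13,0],0],[0.45,[39,-13,0],0],[0.45,[39,-13,0],0],[0.45,[39,-13,0],0],[0.45,[39,-13,0],0]]'

```text
t: 4.8
tool_pos: [0.4911, 0.1457, 0.234]
ee_rot: [-179.7, 0.1, 101.1]
force: [0.8, -0.5, -1.2]
opening: 0.0594
grasp_force: 19.9
```

drive_tool --motion '[[0.45,[39,-13,0],0],[0.45,[39,-13,0],0],[0.45,[38,-13,0],0],[0.45,[0,0,40],0],[0.45,[0,0,40],0]]'

```text
t: 5.3
tool_pos: [0.4317, 0.2522, 0.1545]
ee_rot: [-180.0, 0.1, 101.3]
force: [0.3, -0.2, -1.8]
opening: 0.0591
grasp_force: 19.9
```

drive_tool --motion '[[0.45,[0,0,40],0],[0.45,[0,0,35],0],[0.45,[0,0,0],0]]'

```text
t: 5.6
tool_pos: [0.4286, 0.248, 0.0755]
ee_rot: [-179.2, 0.3, 101.2]
force: [-0.1, -0.1, -1.4]
opening: 0.0595
grasp_force: 19.9
```

```bash
python3 plan.py .431 .256 .022 101 1; python3 - <<'E'
from h import *
f=grab('top'); c=f['frame'][230:330,240:350]; c=cv2.resize(c[:,:,::-1],None,fx=5,fy=5,interpolation=cv2.INTER_CUBIC)
fs=grab('scene'); d=fs['frame'][220:300,180:310]; d=cv2.resize(d[:,:,::-1],None,fx=5,fy=5,interpolation=cv2.INTER_CUBIC)
cv2.imwrite('pics/c6.png',d)
H,S,V=cv2.split(cv2.cvtColor(fs['frame'],cv2.COLOR_RGB2HSV)); m=(H>12)&(H<28)&(S>130)&(V>80)
m[:245]=0;m[275:]=0;m[:,:240]=0;m[:,290:]=0
ys,xs=np.nonzero(m); print('lid scene bbox',xs.min(),xs.max(),ys.min(),ys.max(), 'proj lid centre top', proj(fs,[[.431,.256,.019],[.431,.256,0]]), 'tcp',proj(fs,[r.read_state()['tool_pos']]))
E
```

```text
from [0.4286 0.248  0.0755] 101.2
[[[7, 4, 54], np.float64(0.2)]]
lid scene bbox 251 281 253 272 proj lid centre top [[264.71482589 260.07099203]
 [264.93649178 265.09703245]] tcp [[265.37418836 243.80273788]]
```

View pics/c6.png

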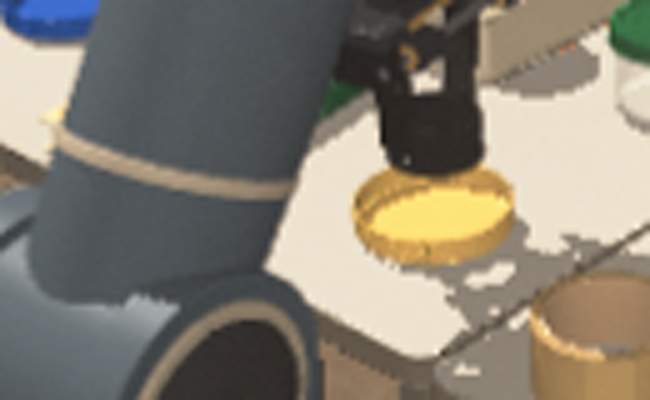

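The collar hangs just over the amber lid, which is centred at about scene pixel (266,261), within 4 mm of the estimate. I'll lower it to a tip height of about 22 mm, which keeps the fingers above the rim.

drive_tool --motion '[[0.45,[5,3,20],0],[0.45,[0,0,20],0],[0.45,[0,0,12],0],[0.45,[0,0,0],0],[0.45,[0,0,0],0]]'

```text
t: 6.2
tool_pos: [0.436, 0.2575, 0.0297]
ee_rot: [179.9, -0.0, 101.1]
force: [0.7, -0.3, 0.2]
opening: 0.0598
grasp_force: 19.9
```

drive_tool --motion '[[0.45,[-3,-3,4],0],[0.45,[0,0,0],0],[0.45,[0,0,0],0]]'

```text
t: 6.5
tool_pos: [0.4331, 0.2534, 0.0249]
ee_rot: [180.0, 0.0, 101.1]
force: [-0.2, -0.1, -0.7]
opening: 0.0596
grasp_force: 19.9
```

drive_tool --motion '[[0.45,[0,0,3],0],[0.45,[0,0,0],0],[0.45,[0,0,0],0]]'

```text
t: 6.8
tool_pos: [0.4329, 0.2536, 0.0214]
ee_rot: [-180.0, 0.0, 101.2]
force: [-0.3, -0.6, -1.1]
opening: 0.0594
grasp_force: 19.9
```

drive_tool --motion '[[0.2,[0,0,0],0],[0.1,[0,0,0],0],[0,[0,0,0],0],[0,[0,0,-20],0],[0,[0,0,-40],0]]'

```text
t: 7.3
tool_pos: [0.4311, 0.2523, 0.08]
ee_rot: [-179.6, 0.1, 101.2]
force: [0.5, -0.5, 0.1]
opening: 0.0852
grasp_force: 0.0
```

drive_tool --motion '[[0,[0,0,-40],0],[0,[0,0,-40],0],[0,[0,0,-40],0],[0,[0,0,0],0]]'

```text
t: 7.7
tool_pos: [0.4357, 0.2561, 0.207]
ee_rot: [179.4, -0.2, 101.1]
force: [-0.7, 0.5, 0.8]
opening: 0.0869
grasp_force: 0.0
```

```bash
python3 plan.py .469 -.211 .20 101 12; python3 - <<'E'
from h import *
f=grab('top'); c=f['frame'][240:320,240:350]; c=cv2.resize(c[:,:,::-1],None,fx=4,fy=4,interpolation=cv2.INTER_CUBIC)
fs=grab('scene'); d=fs['frame'][225:295,220:330]; d=cv2.resize(d[:,:,::-1],None,fx=4,fy=4,interpolation=cv2.INTER_CUBIC)
cv2.imwrite('pics/c7.png',np.vstack([c,d]))
E
```

```text
from [0.4357 0.2561 0.207 ] 101.14
[[[-39, -5, 1], np.float64(0.0)], [[-39, -5, 1], np.float64(0.0)], [[-39, -5, 1], np.float64(0.0)], [[-39, -5, 1], np.float64(0.0)], [[-39, -5, 1], np.float64(0.0)], [[-39, -5, 1], np.float64(0.0)], [[-39, -5, 1], np.float64(0.0)], [[-39, -5, 1], np.float64(0.0)], [[-39, -5, 1], np.float64(0.0)], [[-39, -5, 1], np.float64(0.0)], [[-39, -5, 1], np.float64(0.0)], [[-39, -5, 1], np.float64(0.0)]]
```

View pics/c7.png

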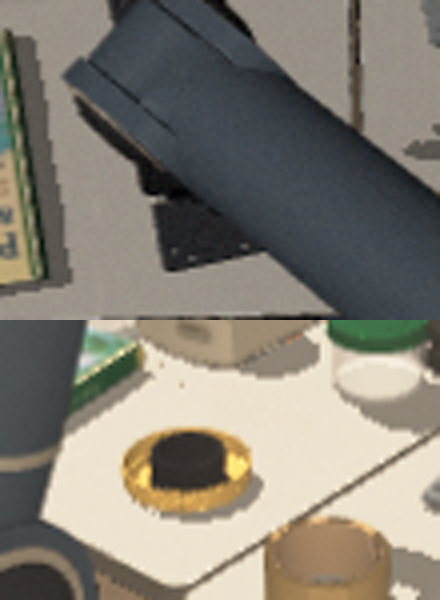

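The read collar lies flat in the amber lid (lid at crop pixel (188,470)). Next I'll move to the wide collar.

drive_tool --motion '[[0,[-39,-5,0],0],[0,[-39,-5,0],0],[0,[-39,-5,0],0],[0,[-39,-5,0],0],[0,[-39,-5,0],0]]'

```text
t: 8.3
tool_pos: [0.4448, 0.0555, 0.1998]
ee_rot: [-179.8, -0.0, 101.2]
force: [1.4, -0.7, -0.1]
opening: 0.0866
grasp_force: 0.0
```

drive_tool --motion '[[0,[-39,-5,0],0],[0,[-39,-5,0],0],[0,[-39,-5,0],0],[0,[-39,-5,0],0],[0,[-39,-5,0],0]]'

```text
t: 8.8
tool_pos: [0.4579, -0.1402, 0.1997]
ee_rot: [-179.8, -0.1, 101.2]
force: [1.5, 0.3, 0.9]
opening: 0.0869
grasp_force: 0.0
```

drive_tool --motion '[[0,[-39,-5,0],0],[0,[-39,-5,0],0],[0,[0,0,40],0],[0,[0,0,40],0],[0,[0,0,0],0]]'

```text
t: 9.3
tool_pos: [0.4593, -0.2156, 0.1154]
ee_rot: [-179.3, -0.5, 101.1]
force: [-1.3, 1.0, 0.7]
opening: 0.0869
grasp_force: 0.0
```

```bash
python3 - <<'E'
from h import *
fs=grab('scene'); g=fs['frame'].max(2)
# wide collar in scene: dark blob about (399,313)
m=np.zeros(g.shape,np.uint8); m[300:328,382:416]=g[300:328,382:416]<90
n,l,s,c=cv2.connectedComponentsWithStats(m); i=1+np.argmax(s[1:,4]); print(s[i],c[i],onz(fs,[c[i]],.015),proj(fs,[[.469,-.211,.015]]))
E
python3 plan.py .469 -.211 .012 101 3
```

```text
[388 303  23  22 370] [399.52432432 313.6027027 ] [[ 0.47388699 -0.21349803  0.015     ]] [[397.80059642 314.08752101]]
from [ 0.4618 -0.216   0.1184] 101.19
[[[1, 3, 35], np.float64(0.1)], [[1, 3, 35], np.float64(0.1)], [[1, 3, 35], np.float64(0.1)]]
```

drive_tool --motion '[[0,[2,9,20],0],[0,[0,0,30],0],[0,[0,0,25],0],[0,[0,0,20],0],[0,[0,0,0],0]]'

```text
t: 9.85
tool_pos: [0.4724, -0.2129, 0.0258]
ee_rot: [-179.9, -0.1, 101.2]
force: [-0.1, 0.5, -0.4]
opening: 0.0869
grasp_force: 0.0
```

drive_tool --motion '[[0,[0,0,0],0],[0,[0,0,0],0]]'

```text
t: 10.05
tool_pos: [0.4746, -0.2138, 0.0284]
ee_rot: [179.8, 0.1, 101.2]
force: [-0.0, -0.1, -1.5]
opening: 0.087
grasp_force: 0.0
```

drive_tool --motion '[[0,[0,-2,14],0],[0,[0,0,0],0],[0.2,[0,0,0],0],[0.28,[0,0,0],0],[0.28,[0,0,0],0]]'

```text
t: 10.55
tool_pos: [0.4717, -0.214, 0.0133]
ee_rot: [179.9, 0.0, 101.2]
force: [0.6, 0.5, -0.2]
opening: 0.0709
grasp_force: 0.0
```

drive_tool --motion '[[0.45,[0,0,0],0],[0.45,[0,0,0],0],[0.45,[0,0,0],0]]' --force 15

```text
t: 10.85
tool_pos: [0.4717, -0.214, 0.013]
ee_rot: [179.9, 0.0, 101.2]
force: [0.3, 0.5, 2.9]
opening: 0.0616
grasp_force: 15.0
```

drive_tool --motion '[[0.45,[0,0,0],0],[0.45,[0,0,-5],0],[0.45,[0,0,-20],0],[0.45,[0,0,0],0],[0.45,[0,0,0],0]]'

```text
t: 11.35
tool_pos: [0.4708, -0.2139, 0.0374]
ee_rot: [-180.0, 0.0, 101.1]
force: [0.3, 0.8, -1.1]
opening: 0.0618
grasp_force: 15.0
```

```bash
python3 - <<'E'
from h import *
fs=grab('scene'); d=fs['frame'][235:345,345:475]; d=cv2.resize(d[:,:,::-1],None,fx=5,fy=5,interpolation=cv2.INTER_CUBIC)
cv2.imwrite('pics/c8.png',d)
E
```

```text
(no output)
```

View pics/c8.png

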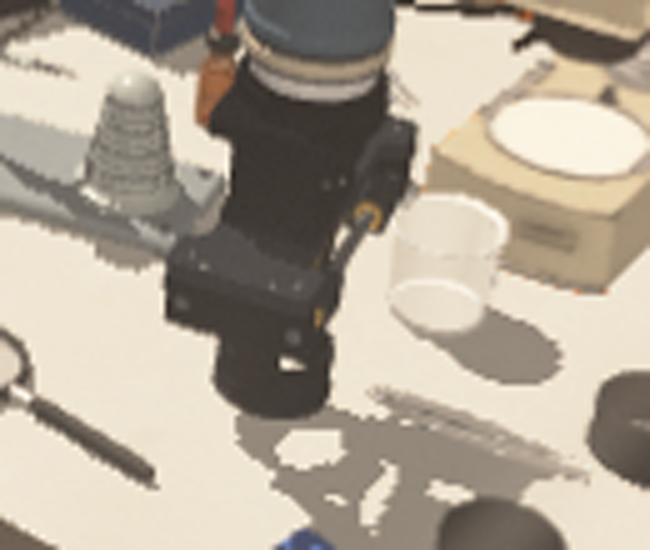

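The collar is held and looks level. The bare taper is visible with its nose top at about scene pixel (371.5,250). I'll use it to refine the axis.

```bash
python3 - <<'E'
from h import *
fs=grab('scene')
P=lambda a:[(345-.4+x/5,235-.4+y/5) for x,y in a]
print('scene nose top',onz(fs,P([(133,74)]),.093))
f=grab('top'); g=f['frame'].astype(int); 
print('axis guess proj scene', [(5*(u-345+.4),5*(v-235+.4)) for u,v in proj(fs,[[.597,-.034,.094],[.597,-.034,.05],[.597,-.034,.02]])])
for x,y in((.597,-.034),(.593,-.036)): print('top',proj(f,[[x,y,.094],[x,y,.014]]))
E
python3 plan.py .597 -.034 .20 101 7
```

```text
scene nose top [[ 0.60031846 -0.03378825  0.093     ]]
axis guess proj scene [(np.float64(130.4134945090011), np.float64(74.76895684437932)), (np.float64(125.39579468926615), np.float64(136.59250806231694)), (np.float64(122.06685836064008), np.float64(177.7278661807169))]
top [[388.42851586 221.21890024]
 [385.98848854 226.51178565]]
top [[389.14593415 222.50315912]
 [386.67476122 227.74405108]]
from [ 0.4704 -0.2137  0.0368] 101.15
[[[22, 23, -23], np.float64(0.0)], [[22, 23, -23], np.float64(0.0)], [[22, 23, -23], np.float64(0.0)], [[22, 23, -23], np.float64(0.0)], [[22, 23, -23], np.float64(0.0)], [[22, 23, -23], np.float64(0.0)], [[22, 23, -23], np.float64(0.0)]]
```

drive_tool --motion '[[0.45,[0,0,-40],0],[0.45,[0,0,-40],0],[0.45,[20,20,-40],0],[0.45,[30,30,-30],0],[0.45,[30,30,-13],0]]'

```text
t: 12.0
tool_pos: [0.5348, -0.1211, 0.2022]
ee_rot: [179.8, 0.1, 101.0]
force: [1.5, -0.5, -0.8]
opening: 0.0619
grasp_force: 15.0
```

drive_tool --motion '[[0.45,[30,30,0],0],[0.45,[30,30,0],0],[0.45,[13,17,0],0],[0.45,[0,0,0],0],[0.45,[0,0,0],0]]'

```text
t: 12.5
tool_pos: [0.594, -0.0349, 0.1983]
ee_rot: [-179.9, -0.0, 101.2]
force: [-0.3, -0.1, -0.0]
opening: 0.0618
grasp_force: 15.0
```

```bash
python3 plan.py .597 -.034 .12 101 3
```

```text
from [ 0.594  -0.0349  0.1983] 101.2
[[[0, 1, 26], np.float64(0.1)], [[0, 1, 26], np.float64(0.1)], [[0, 1, 26], np.float64(0.1)]]
```

drive_tool --motion '[[0.45,[1,3,35],0],[0.45,[0,0,35],0],[0.45,[0,0,20],0],[0.45,[0,0,15],0],[0.45,[0,0,0],0]]'

```text
t: 13.0
tool_pos: [0.5954, -0.0348, 0.0923]
ee_rot: [-179.7, -0.0, 101.1]
force: [1.3, 0.4, -0.7]
opening: 0.0618
grasp_force: 15.0
```

drive_tool --motion '[[0.45,[0,0,15],0],[0.45,[0,0,12],0],[0.45,[0,0,0],0],[0.45,[0,0,0],0]]'

```text
t: 13.4
tool_pos: [0.5974, -0.0339, 0.0674]
ee_rot: [-180.0, 0.0, 101.1]
force: [0.1, -1.8, -0.6]
opening: 0.0616
grasp_force: 15.0
```

drive_tool --motion '[[0.45,[-1,0,8],0],[0.45,[0,0,4],0],[0.45,[0,0,0],0],[0.45,[0,0,0],0]]'

```text
t: 13.8
tool_pos: [0.598, -0.0353, 0.0554]
ee_rot: [180.0, 0.1, 101.1]
force: [2.6, -4.4, -1.6]
opening: 0.062
grasp_force: 15.0
```

drive_tool --motion '[[0.45,[-3,1,0],0],[0.45,[0,0,3],0],[0.45,[0,0,0],0],[0.45,[0,0,0],0]]'

```text
t: 14.2
tool_pos: [0.5989, -0.0366, 0.0523]
ee_rot: [-180.0, -0.0, 101.2]
force: [-0.8, -0.9, 0.1]
opening: 0.0615
grasp_force: 15.0
```

drive_tool --motion '[[0.45,[0,0,3],0],[0.45,[0,0,2],0],[0.45,[0,0,0],0],[0.45,[0,0,0],0]]'

```text
t: 14.6
tool_pos: [0.599, -0.0372, 0.0472]
ee_rot: [-180.0, 0.0, 101.1]
force: [0.1, -2.9, -0.8]
opening: 0.0614
grasp_force: 15.0
```

drive_tool --motion '[[0.45,[-1,0,2],0],[0.45,[0,0,0],0],[0.45,[0,0,0],0]]'

```text
t: 14.9
tool_pos: [0.5992, -0.0378, 0.0461]
ee_rot: [-180.0, 0.0, 101.1]
force: [-1.6, -2.3, 5.9]
opening: 0.0617
grasp_force: 15.0
```

drive_tool --motion '[[0.45,[-1,0,1],0],[0.45,[0,0,0],0]]'

```text
t: 15.1
tool_pos: [0.5993, -0.0379, 0.0458]
ee_rot: [-180.0, -0.0, 101.2]
force: [-3.3, -1.0, 11.2]
opening: 0.0619
grasp_force: 15.0
```

drive_tool --motion '[[0.45,[0,0,0],0],[0.26,[0,0,0],0],[0.2,[0,0,0],0],[0.15,[0,0,0],0],[0.15,[0,0,0],0]]' --force 5

```text
t: 15.6
tool_pos: [0.5996, -0.0384, 0.0442]
ee_rot: [180.0, -0.0, 101.2]
force: [-0.1, -0.8, -0.6]
opening: 0.0728
grasp_force: 0.0
```

drive_tool --motion '[[0,[0,0,0],0],[0,[0,0,0],0],[0,[0,0,-30],0],[0,[0,0,-40],0],[0,[0,0,-40],0]]'

```text
t: 16.1
tool_pos: [0.5991, -0.0387, 0.1552]
ee_rot: [-179.9, -0.0, 101.2]
force: [0.6, -0.8, 0.5]
opening: 0.0867
grasp_force: 0.0
```

drive_tool --motion '[[0,[0,0,-40],0],[0,[0,0,-20],0],[0,[-40,0,0],0],[0,[-40,0,0],0],[0,[0,0,0],0]]'

```text
t: 16.6
tool_pos: [0.6152, -0.1255, 0.2141]
ee_rot: [-180.0, 0.3, 100.6]
force: [-0.1, -1.0, -0.4]
opening: 0.087
grasp_force: 0.0
```

```bash
cat > lev.py <<'E'
from h import *
fs=grab('scene'); f=grab('top')
th=np.linspace(0,2*np.pi,60)
def cyl(c,z0):
    P=[np.c_[c[0]+R*np.cos(th),c[1]+R*np.sin(th),np.full(60,z)] for R,z in((.0315,z0),(.0315,z0+.005),(.030,z0+.03))]; return np.vstack(P)
for nm,F in(('scene',fs),('top',f)):
    g=F['frame'].max(2)
    e=proj(F,cyl((.597,-.034),.035)); lo=e.min(0);hi=e.max(0)
    x0,y0=(lo-8).astype(int);x1,y1=(hi+8).astype(int)
    m=np.zeros(g.shape,np.uint8); m[y0:y1,x0:x1]=(g[y0:y1,x0:x1]<75)
    n,l,s,c=cv2.connectedComponentsWithStats(m); i=1+np.argmax(s[1:,4])
    pts=np.argwhere(l==i)[:,::-1].astype(np.int32); hull=cv2.convexHull(pts)
    print(nm,'expected bbox',lo.round(1),hi.round(1),'area',cv2.contourArea(cv2.convexHull(e.astype(np.float32))),'seen',s[i],'hull area',cv2.contourArea(hull))
    if nm=='scene':
        for u in range(s[i][0],s[i][0]+s[i][2],2):
            v=pts[pts[:,0]==u][:,1]; eh=cv2.convexHull(e.astype(np.float32))[:,0]
            mm=np.zeros(g.shape,np.uint8); cv2.fillConvexPoly(mm,eh.round().astype(np.int32),1); w=np.nonzero(mm[:,u])[0]
            print(u,'seen',v.min(),v.max(),'exp',(w.min(),w.max()) if len(w) else None)
# knob
gt=f['frame'].max(2); m=np.zeros(gt.shape,np.uint8); m[205:245,340:372]=gt[205:245,340:372]<60
n,l,s,c=cv2.connectedComponentsWithStats(m); i=1+np.argmax(s[1:,4]); print('knob top',s[i],c[i]); 
a=c[i]; c1,d1=rays(f,[a]); c2,d2=rays(fs,[(341.4,220.2)]); d1=d1[0]; d2=d2[0]
t=np.linalg.lstsq(np.c_[d1,-d2],c2-c1,rcond=None)[0]; print('knob tri',c1+t[0]*d1,c2+t[1]*d2)
print(onz(f,[a],.16)); print(r.read_state()['tool_pos'])
b=cv2.resize(fs['frame'][200:285,315:405,::-1],None,fx=6,fy=6,interpolation=cv2.INTER_CUBIC); cv2.imwrite('pics/c9.png',b)
E
python3 lev.py
```

```text
scene expected bbox [359.1 252.8] [379.9 271.6] area 332.6173783352133 seen [361 256  19  16 160] hull area 238.0
361 seen 265 266 exp (np.int64(255), np.int64(269))
363 seen 257 269 exp (np.int64(254), np.int64(270))
365 seen 262 270 exp (np.int64(253), np.int64(271))
367 seen 263 270 exp (np.int64(253), np.int64(271))
369 seen 264 271 exp (np.int64(253), np.int64(272))
371 seen 264 271 exp (np.int64(253), np.int64(272))
373 seen 264 271 exp (np.int64(253), np.int64(271))
375 seen 264 270 exp (np.int64(254), np.int64(271))
377 seen 263 270 exp (np.int64(255), np.int64(270))
379 seen 258 269 exp (np.int64(256), np.int64(269))
top expected bbox [376.5 213.6] [397.3 235.1] area 348.97138364217244 seen [368 215  37  28 554] hull area 715.5
knob top [352 220   9  13  74] [356.17567568 225.27027027]
knob tri [0.57133459 0.06727893 0.16953736] [0.57451547 0.06347733 0.17037433]
[[0.57328499 0.06681111 0.16      ]]
[ 0.61480474 -0.11855217  0.21402989]
```

The collar's lower outline matches, within a pixel, the projection of a level collar seated at 35 mm, and it is symmetric. Next I'll pinch the knob.

```bash
python3 plan.py .575 .067 .224 101 5
```

```text
from [ 0.6148 -0.1186  0.214 ] 101.0
[[[38, -1, -2], np.float64(-0.0)], [[38, -1, -2], np.float64(-0.0)], [[38, -1, -2], np.float64(-0.0)], [[38, -1, -2], np.float64(-0.0)], [[38, -1, -2], np.float64(-0.0)]]
```

drive_tool --motion '[[0,[38,-1,-2],0],[0,[38,-1,-2],0],[0,[38,-1,-2],0],[0,[38,-1,-2],0],[0,[36,-1,-2],0]]'

```text
t: 17.2
tool_pos: [0.5724, 0.0698, 0.2246]
ee_rot: [180.0, -0.0, 101.3]
force: [0.6, 0.1, -0.1]
opening: 0.087
grasp_force: 0.0
```

drive_tool --motion '[[0,[0,0,0],0],[0,[0,0,0],0],[0,[0,0,0],0]]'

```text
t: 17.5
tool_pos: [0.5736, 0.0657, 0.2242]
ee_rot: [-180.0, 0.0, 101.1]
force: [-0.4, -0.5, -0.1]
opening: 0.087
grasp_force: 0.0
```

```bash
python3 plan.py .575 .067 .142 101 1
```

```text
from [0.5736 0.0657 0.2242] 101.14
[[[1, 2, 82], np.float64(0.1)]]
```

drive_tool --motion '[[0,[1,2,25],0],[0,[0,0,25],0],[0,[0,0,20],0],[0,[0,0,12],0],[0,[0,0,0],0]]'

```text
t: 18.0
tool_pos: [0.5746, 0.0662, 0.1406]
ee_rot: [-179.8, -0.0, 101.1]
force: [-0.2, 0.4, -0.4]
opening: 0.0869
grasp_force: 0.0
```

drive_tool --motion '[[0.3,[0,0,0],0],[0.5,[0,0,0],0],[0.6,[0,0,0],0],[0.65,[0,0,0],0],[0.65,[0,0,0],0]]' --force 10

```text
t: 18.5
tool_pos: [0.5757, 0.0676, 0.1429]
ee_rot: [180.0, 0.0, 101.2]
force: [0.3, -0.7, -0.1]
opening: 0.0549
grasp_force: 0.0
```

drive_tool --motion '[[0.85,[0,0,0],0],[0.85,[0,0,0],0],[0.85,[0,0,0],0]]' --force 15

```text
t: 18.8
tool_pos: [0.5755, 0.0675, 0.1424]
ee_rot: [180.0, 0.0, 101.2]
force: [0.4, -0.1, 0.5]
opening: 0.0309
grasp_force: 0.0
```

drive_tool --motion '[[0.85,[0,0,0],0],[0.85,[0,0,0],0],[0.85,[0,0,0],0],[0.85,[0,0,0],0]]' --force 15

```text
t: 19.2
tool_pos: [0.5782, 0.0681, 0.143]
ee_rot: [179.7, -0.0, 101.2]
force: [5.8, 1.4, -2.5]
opening: 0.0229
grasp_force: 15.0
```

drive_tool --motion '[[0.85,[0,2,5],0],[0.85,[0,0,10],0],[0.85,[0,0,10],0],[0.85,[0,0,10],0],[0.85,[0,0,0],0]]' --force 20

```text
t: 19.7
tool_pos: [0.5781, 0.0681, 0.1056]
ee_rot: [179.9, -0.0, 101.2]
force: [5.1, 0.5, -3.3]
opening: 0.0227
grasp_force: 20.0
```

drive_tool --motion '[[0.85,[0,0,8],0],[0.85,[0,0,7],0],[0.85,[0,0,5],0],[0.85,[0,0,0],0],[0.85,[0,0,0],0]]'

```text
t: 20.2
tool_pos: [0.5781, 0.0681, 0.0866]
ee_rot: [179.9, -0.0, 101.2]
force: [6.7, 1.3, -3.2]
opening: 0.0223
grasp_force: 20.0
```

drive_tool --motion '[[0.85,[0,1,6],0],[0.85,[0,0,3],0],[0.85,[0,0,0],0],[0.85,[0,0,0],0]]'

```text
t: 20.6
tool_pos: [0.5783, 0.0681, 0.0808]
ee_rot: [-180.0, 0.1, 101.2]
force: [-3.3, -1.8, 20.1]
opening: 0.0225
grasp_force: 20.0
```

drive_tool --motion '[[0.85,[0,0,2],0],[0.85,[0,0,2],0],[0.85,[0,0,0],0]]'

```text
t: 20.9
tool_pos: [0.5784, 0.0683, 0.0779]
ee_rot: [180.0, 0.1, 101.2]
force: [-6.0, -1.2, 27.3]
opening: 0.0225
grasp_force: 19.6
```

The pointer reached its lower stop, with 20 to 27 N and slight slip. That puts the blade at 22 mm, so I'll raise it 13 mm to 35 mm.

drive_tool --motion '[[0.85,[0,0,-5],0],[0.85,[0,0,-4],0],[0.85,[0,0,-4],0],[0.85,[0,0,0],0],[0.85,[0,0,0],0]]'

```text
t: 21.4
tool_pos: [0.5781, 0.0683, 0.0872]
ee_rot: [-180.0, -0.0, 101.2]
force: [1.1, 1.8, -0.2]
opening: 0.0223
grasp_force: 20.2
```

drive_tool --motion '[[0.85,[0,0,-4],0],[0.85,[0,0,0],0],[0.85,[0,0,0],0]]'

```text
t: 21.7
tool_pos: [0.5781, 0.0683, 0.0914]
ee_rot: [-180.0, -0.0, 101.2]
force: [2.7, 1.2, -0.4]
opening: 0.0225
grasp_force: 20.2
```

drive_tool --motion '[[0.7,[0,0,0],0],[0.5,[0,0,0],0],[0.3,[0,0,0],0],[0.2,[0,0,0],0],[0.2,[0,0,-30],0]]'

```text
t: 22.2
tool_pos: [0.5752, 0.0669, 0.1181]
ee_rot: [-179.5, -0.0, 101.1]
force: [0.1, -0.2, -0.7]
opening: 0.0503
grasp_force: 0.0
```

drive_tool --motion '[[0.2,[0,0,-40],0],[0.2,[0,0,-40],0],[0.2,[0,0,-20],0],[0.2,[-30,-40,0],0],[0.2,[0,-40,0],0]]'

```text
t: 22.7
tool_pos: [0.5059, 0.0195, 0.2217]
ee_rot: [180.0, 0.1, 100.9]
force: [-0.6, -1.1, -0.7]
opening: 0.0696
grasp_force: 0.0
```

```bash
python3 - <<'E'
from h import *
fs=grab('scene'); im=fs['frame']
x0,y0,k=325,215,9
c=cv2.resize(im[y0:y0+62,x0:x0+75,::-1],None,fx=k,fy=k,interpolation=cv2.INTER_CUBIC)
q=lambda X:[((u-x0+.5)*k,(v-y0+.5)*k) for u,v in proj(fs,X)]
yv=np.array([-.191,.982]); a=np.array([.597,-.034])
W=lambda d,z:[*(a+d*yv),z]
print('tip35,tip22,post35',np.round(q([W(.039,.035),W(.039,.022),W(.105,.035)])))
print('knob 87,98,109',np.round(q([W(.105,.087),W(.105,.098),W(.105,.109)])))
print('collar low, near nose',np.round(q([W(0,.035),W(0,.094)])))
cv2.imwrite('pics/c10.png',c); print(r.read_state()['tool_pos'])
E
```

```text
tip35,tip22,post35 [[299. 435.]
 [297. 466.]
 [128. 386.]]
knob 87,98,109 [[133. 258.]
 [135. 231.]
 [136. 203.]]
collar low, near nose [[404. 464.]
 [416. 315.]]
[0.49731793 0.01938953 0.22003634]
```

View pics/c10.png

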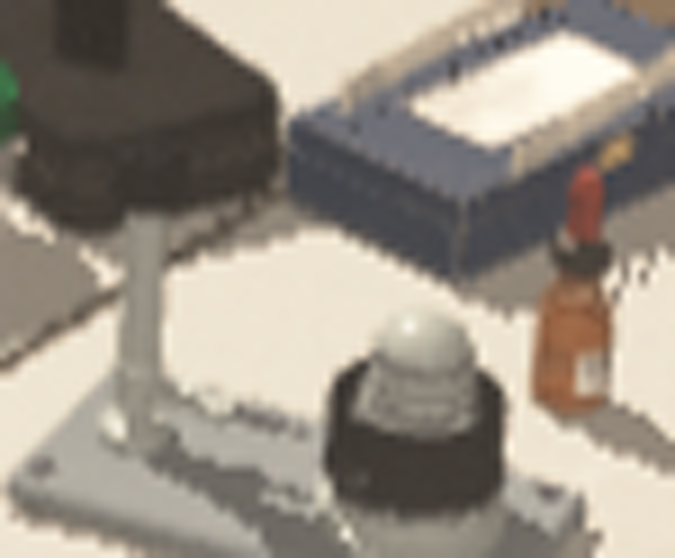

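The last picture shows the collar seated level, the blade near (305,430) against (299,435) expected for 35 mm, and the knob merging with the black case behind it. I'll check the pointer height numerically against the first frame.

```bash
python3 - <<'E'
from h import *
fs=grab('scene'); n=fs['frame'].astype(int).sum(2)//3; o=cv2.imread('pics/scene0.png').astype(int).sum(2)//3
print('knob cols 336..346'); 
for v in range(214,250): print(v,'old',o[v,336:347],'new',n[v,336:347])
yv=np.array([-.191,.982]); a=np.array([.597,-.034])
W=lambda d,z:[*(a+d*yv),z]
print('knob c .147,.098; tips .084 .035', proj(fs,[W(.105,.147),W(.105,.098),W(.039,.084),W(.039,.035),W(.07,.084),W(.07,.035)]).round(1))
d=n-o
print('blade diff cols 346..360'); 
for v in range(240,270): print(v,'old',o[v,344:361:2],'new',n[v,344:361:2])
E
```

```text
knob cols 336..346
214 old [ 69  67  67  68  70 100 159 204 221 221 222] new [ 49  64  69  69  71 102 157 172 198 159 158]
215 old [ 67  67  70  67  65  67  73 125 197 221 222] new [ 47  65  69  68  67  67  74 128 203 223 223]
216 old [ 69  68  66  64  60  60  58  63 103 195 211] new [ 50  65  67  68  67  67  67  71 110 199 215]
217 old [ 69  68  61  61  55  58  56  57  60  93 158] new [ 49  63  67  67  68  70  68  67  69 102 162]
218 old [69 67 57 65 54 58 56 56 56 54 74] new [50 67 69 68 69 68 70 69 69 67 77]
219 old [69 66 50 52 54 58 55 53 52 52 64] new [53 69 68 67 69 68 69 69 68 68 68]
220 old [69 66 51 52 50 51 51 51 52 54 64] new [52 69 69 66 68 69 67 69 68 67 68]
221 old [68 65 52 50 51 52 51 52 52 52 63] new [52 69 70 68 68 68 70 69 70 70 69]
222 old [69 65 53 51 52 50 50 52 51 52 65] new [52 69 70 67 68 69 68 68 68 70 69]
223 old [69 68 58 50 51 52 52 51 50 57 67] new [54 70 69 70 69 70 68 69 69 67 69]
224 old [68 69 65 60 72 59 66 65 64 67 70] new [58 70 70 69 70 70 70 71 71 70 70]
225 old [ 68  70  71  85 112  99 110 102  76  70  71] new [64 70 70 71 71 72 72 70 70 70 70
[... 4443 characters left out ...]
 old [146 169 167 169 169 170 169 171 167] new [148 172 170 172 154 131 126 143 169]
263 old [102 168 168 168 169 170 170 170 167] new [105 173 170 173 172 171 173 134 170]
264 old [112 168 168 169 169 169 170 170 169] new [111 172 172 174 173 171 173 174 168]
265 old [108 168 170 170 170 170 170 171 171] new [104 153 156 174 173 172 172 174 159]
266 old [103 152 170 170 169 170 170 171 171] new [105 107 112 155 155 174 174 174 148]
267 old [130 104 152 170 168 169 170 170 175] new [105 105 104 105 105 157 175 173 173]
268 old [169 127 102 153 169 170 171 169 190] new [133 106 106 106 105 111 157 173 190]
269 old [170 165 103 104 153 171 170 170 203] new [174 132 105 106 107 132 130 154 202]
```

The blade tip is seen at (358,262.5) against (357.7,262.8) expected at 35 mm, which agrees with the 13.5 mm lift from the stop. The collar is seated and level, so I'm handing in.

```bash
python3 -c "
from cell import r
print(r.finish_job())"
```

```text
the job is handed in; nothing more can be done
None
```

The job is handed in: the read collar lies flat in the amber lid, the widest-bore collar sits level on the taper, and the pointer is set at about 35 mm, level with its lower face; one doubt is that the knob looked about 20 mm higher in the picture than your 63 mm figure puts it, so I set the height from the pointer's lower stop and the blade tip.

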